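# Hang the clamp straps on the leaning peg of the blue rest

### The arm

A 7-joint arm with a two-finger parallel gripper is mounted at the origin on the work surface. World frame = base frame: x ahead of the robot, y to its left, z up, the work surface at z = 0. Lengths are in m, angles in rad, forces in N, time in s.
With the tool pointing down it reaches from about 0.425 to 0.8 m from the base axis. Payload 8.3 kg.
Tool frame: the origin (TCP) lies midway between the tips of the shut fingers; the grasp point (between the pads) lies 19 mm behind it; z points along the fingers, y is the line along which they close (so a half turn about z gives the same grasp; the last joint's range is limited). The gripper opens to 85 mm and grips with 20 to 120 N. Pads are 22 mm wide; open, the fingers measure 114 mm over their backs; the gripper's body (76 mm by 85 mm) begins 54 mm behind the grasp point. The pads swing forward as they close: fully open they stand 13 mm farther back than shut.
Start: joints at [-1.259, 0.383, 0.016, 1.37, -0.006, 1.388, -0.046], TCP at [0.229, 0.582, 0.231] pointing down, gripper open.
Joint ranges: [-2.95, 2.95], [-0.25, 2.06], [-1.52, 1.56], [0.18, 2.33], [-1.44, 4.58], [0.02, 2.06], [-3.01, 3.01]. Speed limits (rad/s): [2.39, 2.39, 3.01, 3.01, 3.14, 3.14, 3.14].

### API

Orientations are given as [roll, pitch, yaw] about the fixed x, y, z axes, in that order (R = Rz(yaw) Ry(pitch) Rx(roll)).
In Python, from station import * gives the robot as it stands. The module is installed in compiled form; this text tells all that it offers.
- The arm moves only by the shell command python3 -m pendant 'ROWS'. ROWS is JSON, a list of rows, each a list of 3 entries, a list of its own where there are three numbers: the turn, a rotation vector about the tool's x, y, z scaled (see below), then the shift along the tool's x, y, z scaled (see below), then the opening, from -1 (shut) to 1 (fully open). A call has exactly 8 rows; each row is the pose to reach, as a shift and turn from the pose commanded when the call began, along the tool's axes at that moment, turning the shorter way round; what a row does not reach only later rows make up. The controller multiplies each number of a shift by 0.1 m and each number of a turn by 2 pi rad. A row lasts 1/10 s, in which the tool goes at most 50 mm and 8.59 degrees, less where a joint would pass 70% of its speed; a pose out of reach is approached as far as the arm can. A call with a number of a shift or a turn outside -1 to 1 is refused whole. A call with a gripper value outside its range is refused whole. The fingers move at their own pace and stop on an object; the grip force is fixed at half the most. Time passes only in rows, so rows that repeat a pose let the fingers close, or fill a call up. It gives the time, the measured TCP pose, the force, the opening and the grip force at its end, in the units of the state.
- get_state(): the state, without advancing time (a new reading comes with each control period).
- snapshot(name): name is "scene" or "top"; returns the picture (480x640x3 uint8, blue, green, red); there is no depth.
- camera_model(name): a dict with "vfov" (degrees; the focal length in pixels is half the picture's height over the tangent of half this angle, whatever the lens; pixels are square), "cx", "cy" (the principal point, pixels), "k1" (the pictures are not rectified: a ray, as slopes to the right and down, at radius r is drawn at 1 + k1 r^2 times it, then the intrinsics apply), "pose" (4x4, takes a point from camera to world coordinates). Camera axes: x right, y down, z forward; pixel columns grow to the right and rows downward; lengths in m; the calibration is good to about 2 mm. A picture is of the moment at which its call begins. camera_model takes no time and is no camera call.
- hand_in(): hands the job in; it is judged then, once.
The state is a dict: "time": time; "qpos": joint angles; "dq": joint speeds; "effort": joint torques, N m; "ee_pos": TCP position; "tool_rot": TCP orientation; "force": force on the tool from outside, world axes, zero at the start; "wrist_torque": the same for the moment, N m; "finger_gap": finger opening in m; "grip_force": force on a finger pad.
Only numpy, scipy, OpenCV 4.12 (cv2) and the standard library are available. Lean on these libraries where they do the work, as an engineer would, in place of code of your own. Each camera call takes 0.05 s, during which the arm holds its last target. There are 200 camera calls.

### The job

Put the two clamp straps away on the blue tool rest: hang the long dark strap by its round eye on the leaning peg and let it lie fully home on the sloping face, then hang the short bright strap by its eye on the same peg, flat on top of the long one. Both should point straight down the slope from the peg and be let go; lower them gently. The orange rest is taken; leave it and everything else on the bench where it stands.

Things in the scene. Friction and masses are not known exactly. Their poses are not given: they have to be found in the camera images.
- long_mid (a point): Long dark steel clamp strap, a flat bar 150 long, 32 wide, 16 mm thick, 0.25 to 0.5 kg, lying flat on the bench at the start, with an 8 mm wide slot along its middle and a round eye of 18 mm diameter near one end, right through its thickness. This point is the strap's centre, half-way up. x points along the strap to the eye, y across its width, z out of the flat face that is up at the start. It weighs nearly the same on both sides of this point.
- long_eye (a point): Centre of the long strap's eye, half-way through the thickness: 57 mm from long_mid along +x, 18 mm from the strap's eye end.
- short_mid (a point): Short bright steel clamp strap, 100 long, 32 wide, 16 mm thick, 0.17 to 0.34 kg, otherwise made like the long one (18 mm eye, 8 mm slot), lying flat. This point is its centre, half-way up. x points along the strap to the eye, y across, z out of the upper face.
- short_eye (a point): Centre of the short strap's eye, half-way through the thickness: 32 mm from short_mid along +x.
- long_strap: The same long strap; origin in the middle of its underside, axes as long_mid.
- short_strap: The same short strap; origin in the middle of its underside, axes as short_mid.
- blue_peg: Steel peg on the blue tool rest, 12 mm diameter, 50 mm long with the last 8 mm tapering to 5 mm. It stands square on the rest's sloping face and so leans 32 degrees from vertical, towards the robot's side. Origin on the peg's axis at its root, in the plane of the face; z along the peg to its tip, x straight up the slope, y level across the face. Straps hung on it lie on the face and point down the slope (to -x).
- blue_rest: Fixed blue tool rest, 180 long, 100 wide, a sloping plate (200 mm along the slope, 100 wide, 32 degrees from level, low edge towards the robot) with a peg near its top. Origin in the middle of its foot on the bench, z up; the peg's root is 55 mm along +x and 107 mm up, the face's upper edge at 126 mm. The peg root lies 165 mm up the face from its low edge.
- orange_rest: Fixed orange rest of the same shape, in the other place, its peg taken by an aluminium plate 90 x 70 mm. Origin and axes as blue_rest; leave it alone.
- ink_cup: Chromed steel ink cup, 90 mm diameter, 58 high, origin under its centre; leave alone.
- ink_tin: Ink tin, 80 mm diameter, 90 high, origin under its centre; leave alone.
- cleaner: White cleaner bottle with red cap, 66 mm diameter, 190 high, origin under its centre; leave alone.
- plastic_cup: Grey plastic cup, 76 mm diameter, 100 high, origin under its centre; leave alone.
- pad: Pink rubber printing pad, domed, on a plywood plate 90 x 120 mm, 64 high, origin under its centre; leave alone.
- screwdriver: Red-handled screwdriver, 170 mm long, lying along its x; leave alone.
- clamp_knob: Black clamp knob with a stud, 44 mm diameter, 45 high, origin under its centre; leave alone.
Not all that is in view belongs to the job. What is meant by the short_strap is not purple, and is the larger of those in its own colour.

How it is judged:
On the way:
1. the long strap hangs by its eye on the blue rest's peg, home on the sloping face and let go, with the short strap not yet on the peg (x of long_eye in the frame of blue_peg between -0.007 and 0.007 m and y of long_eye in the frame of blue_peg between -0.007 and 0.007 m and z of long_eye in the frame of blue_peg between 0.003 and 0.013 m and angle between the z axis of long_mid and the z axis of blue_peg, either way round below 0.12 rad and x of long_mid in the frame of blue_peg below -0.05016 m and contact force between the fingers and long_strap below 0.1 N and linear speed of long_strap below 0.02 m/s and distance between short_eye and blue_peg above 0.08 m), for 0.2 s.
At the end, for the whole second after the job is handed in: Both eyes on the blue peg, within 7 mm of its axis each way; eye centre off the face: long strap 3 to 13 mm, short 18 to 30 mm (on the long one); both parallel to the face within 0.12 rad, within 28 degrees of straight down the slope, at rest, let go (x of long_eye in the frame of blue_peg between -0.007 and 0.007 m and y of long_eye in the frame of blue_peg between -0.007 and 0.007 m and z of long_eye in the frame of blue_peg between 0.003 and 0.013 m and angle between the z axis of each of long_mid, short_mid and the z axis of blue_peg, either way round below 0.12 rad and x of long_mid in the frame of blue_peg below -0.05016 m and contact force between the fingers and long_strap below 0.1 N and linear speed of each of long_strap, short_strap below 0.02 m/s and x of short_eye in the frame of blue_peg between -0.007 and 0.007 m and y of short_eye in the frame of blue_peg between -0.007 and 0.007 m and z of short_eye in the frame of blue_peg between 0.018 and 0.03 m and x of short_mid in the frame of blue_peg below -0.02816 m and contact force between the fingers and short_strap below 0.1 N); the robot touches nothing.
It fails at once if a bystander is moved by more than 20 mm (distance of any of ink_cup, ink_tin, cleaner, plastic_cup, pad, screwdriver, clamp_knob from where it was at the start of the episode above 0.02 m).
It fails at once if a strap is pressed on the rest or the other strap with more than 60 N (contact force between long_strap and blue_rest above 60 N or contact force between short_strap and long_strap above 60 N).
It also fails if it takes over 70 s, if anything falls off the work surface, if the arm or the gripper's body presses on something with over 40 N, if the wrist force passes 120 N, or if a joint passes its speed limit or range.

## Working session

There is one attempt and no reset: what is moved stays moved. The work goes in short steps, Python scripts to look and compute and a shell command to move; the robot and the scene stay as the last step left them, time stands still between calls to the robot, and variables do not carry over. Pictures are saved under pics/ and viewed, at most 10 in all, crops included, and the job is handed in when it is done.

```bash
mkdir -p pics
python3 - <<'E'
from station import *
import cv2
for n in("scene","top"):
    cv2.imwrite(f"pics/{n}0.png",snapshot(n)); m=camera_model(n); print(n,{k:m[k] for k in m if k!='pose'}); print(m['pose'])
s=get_state(); print(s['time'],s['ee_pos'],s['tool_rot'],s['force'],s['finger_gap'])
E
```

```text
scene {'vfov': 46.77048543737955, 'cx': 317.3632061732568, 'cy': 238.29875033819587, 'k1': -0.10826439184418674}
[[-0.70329571  0.3950543  -0.5910222   1.38581359]
 [ 0.71057176  0.36548907 -0.60125329  0.8700984 ]
 [-0.02151555 -0.84282254 -0.53776132  0.8535894 ]
 [ 0.          0.          0.          1.        ]]
top {'vfov': 52.00475788144146, 'cx': 316.8690835472281, 'cy': 230.92169346771868, 'k1': 0.03165495607669099}
[[-0.01927607 -0.9749759   0.22147332  0.32362094]
 [-0.999797    0.01749742 -0.00999035  0.07197176]
 [ 0.00586514 -0.22162093 -0.97511526  1.24268234]
 [ 0.          0.          0.          1.        ]]
0.1 [0.2285957  0.58119676 0.230364  ] [-3.13980284e+00  2.39914766e-05  2.76687096e+00] [-0.28443815 -0.65985618 -0.17146397] 0.08527955799915098
```

View pics/scene0.png

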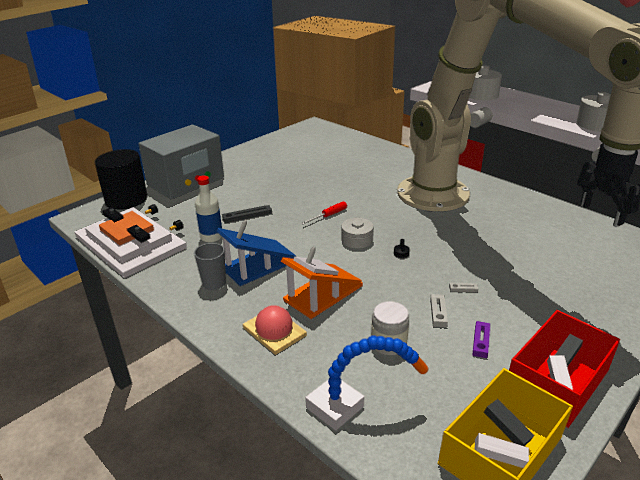

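View pics/top0.png

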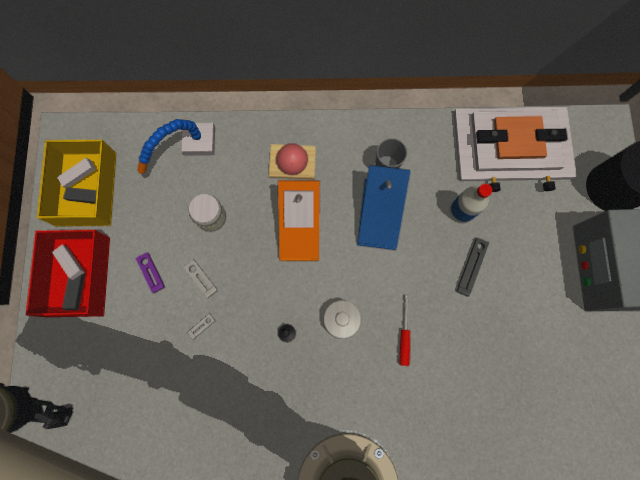

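Scene view: blue rest near (255,255), orange rest at (320,280). Top view: the long dark strap is at (472,267) and the blue rest at (384,208) with its peg tip at (388,184).
Short-strap candidates in the top view are bright at (201,279), a smaller bright one at (201,326) and purple at (150,272). The larger bright one at (201,279) fits the description. I'll confirm this in a crop while measuring.

```bash
cat > h.py <<'E'
import numpy as np, cv2
from station import *
from scipy.spatial.transform import Rotation as R
def K(m):
    f=240/np.tan(np.radians(m['vfov'])/2); return np.array([[f,0,m['cx']],[0,f,m['cy']],[0,0,1.]])
def ray(n,uv):
    m=camera_model(n); P=m['pose']
    p=(np.array(uv,float).reshape(-1,2)-[m['cx'],m['cy']])/K(m)[0,0]; q=p.copy()
    for _ in range(20): q=p/(1+m['k1']*(q**2).sum(1,keepdims=True))
    return P[:3,3],np.c_[q,np.ones(len(q))]@P[:3,:3].T
def onz(n,uv,z):
    o,d=ray(n,uv); return o+d*((z-o[2])/d[:,2])[:,None]
def onplane(n,uv,p0,nv):
    o,d=ray(n,uv); return o+d*(((p0-o)@nv)/(d@nv))[:,None]
def proj(n,X):
    m=camera_model(n); P=m['pose']; c=(np.atleast_2d(X)-P[:3,3])@P[:3,:3]; q=c[:,:2]/c[:,2:]
    return q*(1+m['k1']*(q**2).sum(1,keepdims=True))*K(m)[0,0]+[m['cx'],m['cy']]
def two(a,b):
    (o1,d1),(o2,d2)=ray("scene",a),ray("top",b); d1,d2=d1[0],d2[0]
    t=np.linalg.lstsq(np.c_[d1,-d2],o2-o1,rcond=None)[0]; A,B=o1+t[0]*d1,o2+t[1]*d2
    return (A+B)/2,np.linalg.norm(A-B)
def comp(mask,seed,rad=25):
    n,l,s,c=cv2.connectedComponentsWithStats(mask.astype(np.uint8))
    ok=[i for i in range(1,n) if np.hypot(*(c[i]-seed))<rad]
    i=max(ok,key=lambda i:s[i,4]); return (l==i).astype(np.uint8)
E
python3 - <<'E'
from h import *
im=cv2.imread("pics/top0.png"); sc=cv2.imread("pics/scene0.png")
hsv=cv2.cvtColor(im,cv2.COLOR_BGR2HSV); g=im.max(2)
print("bench",im[300,240],"long",im[270,470],"short",im[285,207],'blue',im[220,380])
def crop(I,x,y,w,h,s): return cv2.resize(I[y:y+h,x:x+w],None,fx=s,fy=s,interpolation=cv2.INTER_CUBIC)
a=crop(im,450,230,50,75,4); b=crop(im,180,255,50,90,4)[:300]; c=crop(im,350,160,65,95,4)[:380]
d=crop(sc,215,215,80,75,4)
W=np.zeros((600,800,3),np.uint8); W[:300,:200]=a; W[:300,200:400]=b[:300]; W[:380,400:660]=c; W[300:600,:320]=d
W[400:560,340:580]=crop(sc,215,195,60,40,4); W[400:600,600:800]=crop(im,180,305,50,50,4)
cv2.imwrite("pics/c1.png",W)
# rotated rect of top faces
m=comp(g<95,(472,267)); r=cv2.minAreaRect(cv2.findContours(m,0,2)[0][0]); print("long rect",r,m.sum())
X=onz("top",cv2.boxPoints(r),0.016); print(X.round(4))
m=comp(g>165,(201,279),12); r=cv2.minAreaRect(cv2.findContours(m,0,2)[0][0]); print("short rect",r,m.sum())
X=onz("top",cv2.boxPoints(r),0.016); print(X.round(4))
# blue
m=comp((hsv[...,0]>95)&(hsv[...,0]<125)&(hsv[...,1]>150),(384,208)); r=cv2.minAreaRect(cv2.findContours(m,0,2)[0][0]); print("blue",cv2.boxPoints(r),m.sum())
p=cv2.approxPolyDP(max(cv2.findContours(m,0,2)[0],key=cv2.contourArea),4,True)[:,0]; print(p.tolist())
hs=cv2.cvtColor(sc,cv2.COLOR_BGR2HSV); m=comp((hs[...,0]>95)&(hs[...,0]<125)&(hs[...,1]>150)&(hs[...,2]>90),(255,255)); p=cv2.approxPolyDP(max(cv2.findContours(m,0,2)[0],key=cv2.contourArea),2,True)[:,0]; print(p.tolist())
E
```

```text
bench [119 126 128] long [66 69 71] short [122 129 134] blue [115  73  36]
long rect ((471.1036376953125, 266.43292236328125), (16.396310806274414, 59.016841888427734), 20.2248592376709) 935
[[ 0.4424 -0.2763  0.016 ]
 [ 0.582  -0.3396  0.016 ]
 [ 0.5666 -0.3772  0.016 ]
 [ 0.4278 -0.3131  0.016 ]]Traceback (most recent call last):
  File "<stdin>", line 14, in <module>
  File "h.py", line 25, in comp
    i=max(ok,key=lambda i:s[i,4]); return (l==i).astype(np.uint8)
ValueError: max() iterable argument is empty
```

View pics/c1.png

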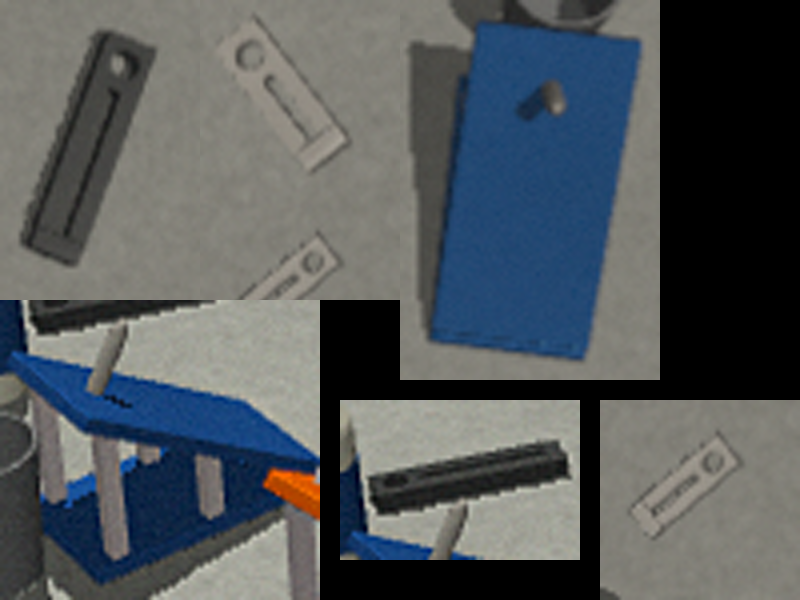

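The crop shows the long strap with its eye at top (481,246), the larger bright strap with its eye at (192.5,268), the blue face and the peg. The smaller bright piece at (201,326) is about 70% of that size, so the (201,279) strap is confirmed as short_strap. Next I convert all of this to world points.

Run:
```python
from h import *
im=cv2.imread("pics/top0.png"); sc=cv2.imread("pics/scene0.png")
hsv=cv2.cvtColor(im,cv2.COLOR_BGR2HSV)
def poly(m,e):
    c=max(cv2.findContours(m,0,2)[0],key=cv2.contourArea); return cv2.approxPolyDP(c,e,True)[:,0]
m=comp((hsv[...,0]>95)&(hsv[...,0]<125)&(hsv[...,1]>150)&(hsv[...,2]>95),(384,208)); print("blue top",poly(m,3).tolist(),m.sum())
hs=cv2.cvtColor(sc,cv2.COLOR_BGR2HSV); ms=comp((hs[...,0]>95)&(hs[...,0]<125)&(hs[...,1]>150)&(hs[...,2]>105),(255,255)); print("blue scene",poly(ms,2).tolist())
c=np.array([[368.5,165.3],[410,169.8],[396.3,248],[357.7,244.5]])
U=onz("top",c[:2],.126);L=onz("top",c[2:],.020);print(U.round(4),L.round(4),"w",np.linalg.norm(U[0]-U[1]),np.linalg.norm(L[0]-L[1]))
a=U.mean(0)-L.mean(0); print("slope len",np.linalg.norm(a),"yaw",np.degrees(np.arctan2(a[1],a[0])),"root",(L.mean(0)+a*.825).round(4))
t,e=two((245.8,222.3),(388.5,184)); print("tip",t.round(4),e)
# long: upper face
g=im.max(2); sub=g[230:305,450:500]; 
for lo in (55,60): 
    mm=comp((g>lo)&(g<100),(473,267)); r=cv2.minAreaRect(np.argwhere(mm)[:,::-1].astype(np.float32)); print(lo,r,mm.sum())
f=np.array([[476.5,237.5],[489,241.5],[469.5,296.5],[457.2,291]])
X=onz("top",f,.016);print("long",X.round(4),np.linalg.norm(X[0]-X[1]),np.linalg.norm(X[1]-X[2]),X.mean(0).round(4))
e=onz("top",[[481,245.75]],.016)[0]; d=e-X.mean(0); print("eye",e.round(4),"dist",np.linalg.norm(d),"yaw",np.degrees(np.arctan2(d[1],d[0])))
s=np.array([[193,258.7],[184.5,265.5],[209,298],[217.5,289.5]])
X=onz("top",s,.016);print("short",X.round(4),np.linalg.norm(X[0]-X[1]),np.linalg.norm(X[1]-X[2]),X.mean(0).round(4))
e=onz("top",[[192.5,268.3]],.016)[0]; d=e-X.mean(0); print("eye",e.round(4),"dist",np.linalg.norm(d),"yaw",np.degrees(np.arctan2(d[1],d[0])))
print("cleaner",onz("top",[[486,190]],.19),"cup",onz("top",[[392,153]],.1))
```

```text
blue top [[370, 166], [358, 241], [363, 245], [395, 248], [409, 171]] 3069
blue scene [[218, 228], [219, 233], [223, 232], [236, 244], [294, 255], [275, 240], [243, 233], [238, 239], [235, 237], [237, 232]]
[[ 0.7365 -0.0665  0.126 ]
 [ 0.7233 -0.1653  0.126 ]] [[ 0.5534 -0.1405  0.02  ]
 [ 0.5642 -0.0433  0.02  ]] w 0.09970177582948597 0.09783516282284452
slope len 0.20265569965152094 yaw -7.971724550813261 root [ 0.6999 -0.1117  0.1075]
tip [ 0.6794 -0.1063  0.1475] 0.0060038664235203135
55 ((471.0292053222656, 266.4197082519531), (16.91628074645996, 59.03611373901367), 19.98310661315918) 746
60 ((471.0292053222656, 266.4197082519531), (16.91628074645996, 59.03611373901367), 19.98310661315918) 722
long [[ 0.5778 -0.3466  0.016 ]
 [ 0.5668 -0.3772  0.016 ]
 [ 0.4289 -0.3155  0.016 ]
 [ 0.4429 -0.2863  0.016 ]] 0.03253257540767876 0.15115265070536663 [ 0.5041 -0.3314  0.016 ]
eye [ 0.5562 -0.356   0.016 ] dist 0.057621675093474746 yaw -25.25637439612828
short [[0.5362 0.3723 0.016 ]
 [0.5193 0.3929 0.016 ]
 [0.437  0.3293 0.016 ]
 [0.4576 0.3089 0.016 ]] 0.02657537720505851 0.10400746622569769 [0.4875 0.3508 0.016 ]
eye [0.5118 0.3727 0.016 ] dist 0.03267714407776795 yaw 41.891144271986825
cleaner [[ 0.64959267 -0.31808996  0.19      ]] cup [[ 0.77708755 -0.12901492  0.1       ]]
```

```bash
for i in 1 2 3 4; do python3 -m pendant '[[[0,0,0],[-0.12,-0.06,0],1],[[0,0,0],[-0.24,-0.12,0],1],[[0,0,0],[-0.36,-0.19,0],1],[[0,0,0],[-0.49,-0.25,0],1],[[0,0,0],[-0.61,-0.31,0],1],[[0,0,0],[-0.73,-0.38,0],1],[[0,0,0],[-0.85,-0.44,0],1],[[0,0,0],[-0.98,-0.5,0],1]]' | tail -c 400; done
for i in 1 2 3 4 5 6; do python3 -m pendant '[[[0,0,0],[-0.04,-0.11,0],1],[[0,0,0],[-0.08,-0.22,0],1],[[0,0,0],[-0.12,-0.34,0],1],[[0,0,0],[-0.16,-0.45,0],1],[[0,0,0],[-0.2,-0.57,0],1],[[0,0,0],[-0.25,-0.68,0],1],[[0,0,0],[-0.29,-0.8,0],1],[[0,0,0],[-0.33,-0.91,0],1]]' | tail -c 400; done
python3 -c "
from h import *
s=get_state();print(s['time'],s['ee_pos'],np.degrees(s['tool_rot']),s['qpos'],s['force'])"
```

```text
time: 0.9
ee_pos: [0.3023, 0.4984, 0.2314]
tool_rot: [3.141, -0.0, 2.767]
force: [-0.8, -0.2, -0.1]
finger_gap: 0.0857
grip_force: 0.0
time: 1.7
ee_pos: [0.3751, 0.416, 0.2313]
tool_rot: [3.142, -0.0, 2.767]
force: [-1.5, 0.5, -0.0]
finger_gap: 0.0854
grip_force: 0.0
time: 2.5
ee_pos: [0.4481, 0.3337, 0.2313]
tool_rot: [3.142, -0.0, 2.767]
force: [-0.4, -0.2, -1.3]
finger_gap: 0.0853
grip_force: 0.0
time: 3.3
ee_pos: [0.521, 0.2512, 0.2313]
tool_rot: [-3.142, -0.0, 2.767]
force: [1.2, -0.1, -0.7]
finger_gap: 0.0854
grip_force: 0.0
time: 4.1
ee_pos: [0.5177, 0.1541, 0.2314]
tool_rot: [3.142, 0.0, 2.767]
force: [-0.4, -0.0, 0.4]
finger_gap: 0.0858
grip_force: 0.0
time: 4.9
ee_pos: [0.5151, 0.0573, 0.2313]
tool_rot: [-3.141, -0.0, 2.767]
force: [0.2, -0.2, -0.3]
finger_gap: 0.0855
grip_force: 0.0
time: 5.7
ee_pos: [0.5125, -0.0395, 0.2313]
tool_rot: [-3.141, -0.0, 2.767]
force: [0.3, 0.3, 0.4]
finger_gap: 0.0857
grip_force: 0.0
time: 6.5
ee_pos: [0.5099, -0.1362, 0.2313]
tool_rot: [-3.141, -0.0, 2.767]
force: [-0.4, 0.0, 0.9]
finger_gap: 0.0851
grip_force: 0.0
time: 7.3
ee_pos: [0.5072, -0.233, 0.2313]
tool_rot: [-3.141, -0.0, 2.767]
force: [-0.2, 0.2, 0.9]
finger_gap: 0.0855
grip_force: 0.0
time: 8.1
ee_pos: [0.5046, -0.3297, 0.2312]
tool_rot: [-3.141, -0.0, 2.767]
force: [0.0, -0.9, -0.3]
finger_gap: 0.0853
grip_force: 0.0
8.1 [ 0.504643   -0.32972411  0.23124371] [-1.79990898e+02 -5.78948861e-03  1.58517527e+02] [ 0.0671251   0.37438773  0.61867862  1.45776382 -0.2176038   1.37862292
  1.89038141] [ 0.04649627 -0.86124975 -0.30514796]
```

```bash
python3 -m pendant '[[[0,0,0.001],[0,-0.01,0.1],1],[[0,0,0.002],[0,-0.02,0.25],1],[[0,0,0.004],[0,-0.02,0.4],1],[[0,0,0.006],[0,-0.02,0.55],1],[[0,0,0.0079],[0,-0.02,0.7],1],[[0,0,0.0079],[0,-0.02,0.85],1],[[0,0,0.0079],[0,-0.02,1],1],[[0,0,0.0079],[0,-0.02,1],1]]' >/dev/null
python3 -m pendant '[[[0,0,0],[0,0,0.15],1],[[0,0,0],[0,0,0.3],1],[[0,0,0],[0,0,0.45],1],[[0,0,0],[0,0,0.6],1],[[0,0,0],[0,0,0.75],1],[[0,0,0],[0,0,0.87],1],[[0,0,0],[0,0,0.95],1],[[0,0,0],[0,0,1],1]]'>/dev/null
python3 -m pendant '[[[0,0,0],[0,0,0.08],1],[[0,0,0],[0,0,0.16],1],[[0,0,0],[0,0,0.24],1],[[0,0,0],[0,0,0.28],1],[[0,0,0],[0,0,0.28],0.3],[[0,0,0],[0,0,0.28],-0.5],[[0,0,0],[0,0,0.28],-1],[[0,0,0],[0,0,0.28],-1]]'
python3 -m pendant '[[[0,0,0],[0,0,0],-1],[[0,0,0],[0,0,0],-1],[[0,0,0],[0,0,0],-1],[[0,0,0],[0,0,0],-1],[[0,0,0],[0,0,0],-1],[[0,0,0],[0,0,0],-1],[[0,0,0],[0,0,0],-1],[[0,0,0],[0,0,0],-1]]'
```

```text
time: 10.5
ee_pos: [0.5043, -0.3311, 0.0042]
tool_rot: [-3.141, 0.001, 2.717]
force: [2.6, -2.3, -2.2]
finger_gap: 0.0304
grip_force: 60.4
time: 11.3
ee_pos: [0.5044, -0.3311, 0.0041]
tool_rot: [-3.141, 0.001, 2.717]
force: [-1.8, -0.6, 5.6]
finger_gap: 0.0302
grip_force: 61.2
```

```bash
python3 -m pendant '[[[0,0,0],[0,0,-0.05],-1],[[0,0,0],[0,0,-0.15],-1],[[0,0,0],[0,0,-0.3],-1],[[0,0,0],[0,0,-0.45],-1],[[0,0,0],[0,0,-0.6],-1],[[0,0,0],[0,0,-0.75],-1],[[0,0,0],[0,0,-0.9],-1],[[0,0,0],[0,0,-1],-1]]'
python3 -m pendant '[[[0,0,0],[0,0,-0.15],-1],[[0,0,0],[0,0,-0.3],-1],[[0,0,0],[0,0,-0.45],-1],[[0,0,0],[0,0,-0.6],-1],[[0,0,0],[0,0,-0.75],-1],[[0,0,0],[0,0,-0.9],-1],[[0,0,0],[0,0,-1],-1],[[0,0,0],[0,0,-1],-1]]'
cat > plan.py <<'E'
from h import *
# usage: plan.py h_along_peg dist yaw  -> shift/turn in tool axes & units to the goal
import sys
ROOT=np.array([.6999,-.1117,.1075]); 
def goal(h,dist,lift,yaw=-8.0,root=ROOT):
    y=np.radians(yaw); a=np.radians(32); c,s=np.cos(y),np.sin(y)
    px=np.array([np.cos(a)*c,np.cos(a)*s,np.sin(a)]); pz=np.array([-np.sin(a)*c,-np.sin(a)*s,np.cos(a)])
    return root+pz*(h+lift)-px*dist, np.c_[-px,np.cross(pz,px),-pz]
def delta(p,Rg):
    s=get_state(); R0=R.from_euler('xyz',s['tool_rot']).as_matrix()
    print("t",s['time'],"TCP",s['ee_pos'].round(4),"goal",p.round(4),"shift(units)",(R0.T@(p-s['ee_pos'])/.1).round(3),"turn(units)",(R.from_matrix(R0.T@Rg).as_rotvec()/(2*np.pi)).round(4))
E
python3 - <<'E'
from plan import *
p,Rg=goal(.004,.057,.075); delta(p,Rg); print(onz("top",[[388.5,184]],.15))
im=snapshot("top"); cv2.imwrite("pics/t1.png",im)
e=get_state(); t=e['ee_pos']; print(proj("top",t),proj("top",t+[.053,-.024,.012]))
E
```

```text
time: 12.1
ee_pos: [0.5044, -0.3308, 0.1053]
tool_rot: [-3.142, 0.002, 2.717]
force: [0.0, 0.5, -4.8]
finger_gap: 0.0301
grip_force: 60.1
time: 12.9
ee_pos: [0.5047, -0.331, 0.2052]
tool_rot: [-3.141, 0.003, 2.717]
force: [0.6, -0.1, -4.7]
finger_gap: 0.03
grip_force: 60.2
t 12.9 TCP [ 0.5047 -0.331   0.2052] goal [ 0.6106 -0.0991  0.1443] shift(units) [-0.008  2.549  0.609] turn(units) [-0.0128 -0.0878 -0.0441]
[[ 0.68079091 -0.1080966   0.15      ]]
[[500.61772678 252.91420571]] [[511.43171932 227.31193672]]
```

Run:
```python
from plan import *
p,Rg=goal(0,0,0); pz=-Rg[:,2]
top=cv2.imread("pics/top0.png"); sc=cv2.imread("pics/scene0.png"); W=np.zeros((600,800,3),np.uint8)
for k,(n,I,x,y) in enumerate((("top",top,365,160),("scene",sc,220,205))):
    Z=cv2.resize(I[y:y+50,x:x+40],None,fx=10,fy=10,interpolation=cv2.INTER_NEAREST)
    for h,c in ((0,(0,0,255)),(.042,(0,255,255)),(.05,(0,255,0))):
        q=proj(n,p+pz*h)[0]; print(n,h,q.round(1)); z=((q-[x,y]+.5)*10).astype(int); cv2.circle(Z,tuple(map(int,z)),3,c,-1)
    W[:500,400*k:400*k+400]=Z
cv2.imwrite("pics/c2.png",W)
```

```text
top 0 [387. 182.]
top 0.042 [388.3 186.1]
top 0.05 [388.6 186.9]
scene 0 [238.4 237.9]
scene 0.042 [244.7 222.9]
scene 0.05 [245.9 220. ]
```

View pics/c2.png

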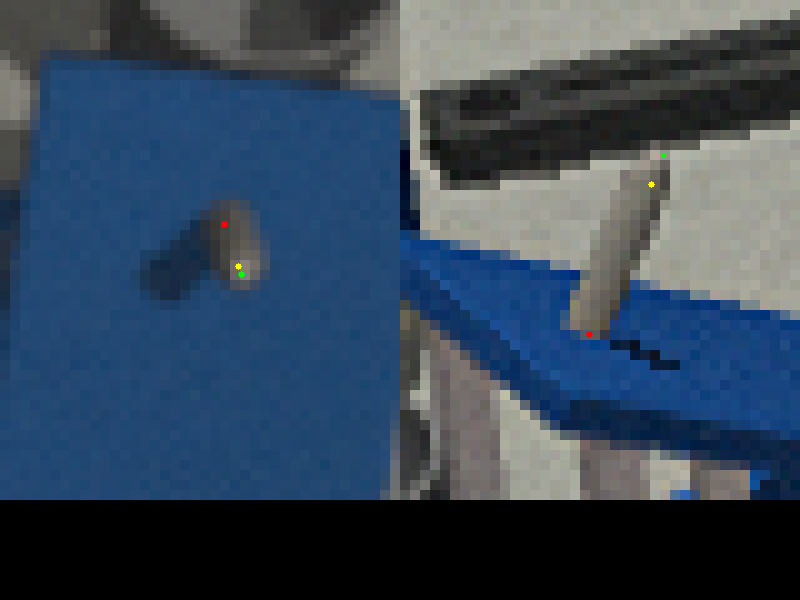

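The predicted peg root and tip (top 387,182 → 388.6,187; scene 238,238 → 246,220) sit on the imaged peg within about 1 px. Now I travel and tilt.

```bash
python3 -m pendant '[[[-0.0016,-0.011,-0.0055],[0,0.1,0],-1],[[-0.0032,-0.022,-0.011],[0,0.22,-0.02],-1],[[-0.0048,-0.033,-0.0165],[0,0.34,-0.05],-1],[[-0.0064,-0.044,-0.022],[0,0.46,-0.08],-1],[[-0.008,-0.055,-0.0275],[0,0.58,-0.1],-1],[[-0.0096,-0.066,-0.033],[0,0.7,-0.1],-1],[[-0.0112,-0.077,-0.0386],[0,0.82,-0.1],-1],[[-0.0128,-0.0878,-0.0441],[0,0.95,-0.1],-1]]'
python3 - <<'E'
from plan import *
delta(*goal(.004,.057,.075))
E
```

```text
time: 13.75
ee_pos: [0.5422, -0.2431, 0.2121]
tool_rot: [3.14, 0.556, 3.002]
force: [1.0, 0.4, -4.6]
finger_gap: 0.0303
grip_force: 60.4
t 13.75 TCP [ 0.5422 -0.2431  0.2121] goal [ 0.6106 -0.0991  0.1443] shift(units) [-0.048  1.519  0.83 ] turn(units) [ 0.0003 -0.0004  0.0001]
```

```bash
python3 -m pendant '[[[0,0,0],[0,0.1,0],-1],[[0,0,0],[-0.01,0.22,0],-1],[[0,0,0],[-0.02,0.34,0],-1],[[0,0,0],[-0.03,0.46,0],-1],[[0,0,0],[-0.04,0.58,0],-1],[[0,0,0],[-0.05,0.7,0],-1],[[0,0,0],[-0.05,0.82,0],-1],[[0,0,0],[-0.05,0.92,0],-1]]' >/dev/null
python3 -m pendant '[[[0,0,0],[0,0.1,0.05],-1],[[0,0,0],[0,0.22,0.15],-1],[[0,0,0],[0,0.34,0.3],-1],[[0,0,0],[0,0.46,0.45],-1],[[0,0,0],[0,0.56,0.6],-1],[[0,0,0],[0,0.6,0.72],-1],[[0,0,0],[0,0.6,0.8],-1],[[0,0,0],[0,0.6,0.83],-1]]'
python3 - <<'E'
from plan import *
p,Rg=goal(.004,.057,.075); delta(p,Rg); pr,_=goal(0,0,0); pz=-Rg[:,2]; px=-Rg[:,0]
s=get_state(); t=s['ee_pos']; e=t+px*.057+pz*(-.004+.016)
W=np.zeros((600,800,3),np.uint8)
for k,(n,x,y) in enumerate((("top",350,150),("scene",205,170))):
    I=snapshot(n); cv2.imwrite(f"pics/a_{n}.png",I)
    Z=cv2.resize(I[y:y+100,x:x+80],None,fx=5,fy=5,interpolation=cv2.INTER_NEAREST)
    for P,c in ((e,(0,0,255)),(e-pz*.016,(255,0,255)),(pr+pz*.05,(0,255,0))):
        q=proj(n,P)[0]; print(n,q.round(1)); cv2.circle(Z,tuple(int(v) for v in (q-[x,y]+.5)*5),2,c,-1)
    W[:500,400*k:400*k+400]=Z
cv2.imwrite("pics/c3.png",W)
E
```

```text
time: 15.35
ee_pos: [0.6113, -0.1006, 0.1442]
tool_rot: [3.141, 0.553, 3.001]
force: [0.1, 0.4, -4.4]
finger_gap: 0.0302
grip_force: 60.3
t 15.35 TCP [ 0.6113 -0.1006  0.1442] goal [ 0.6106 -0.0991  0.1443] shift(units) [ 0.007  0.013 -0.006] turn(units) [ 0.0001 -0.0008 -0.0001]
top [390.7 191. ]
top [390.1 189.3]
top [388.6 186.9]
scene [251.5 205.2]
scene [249.1 211. ]
scene [245.9 220. ]
```

View pics/c3.png

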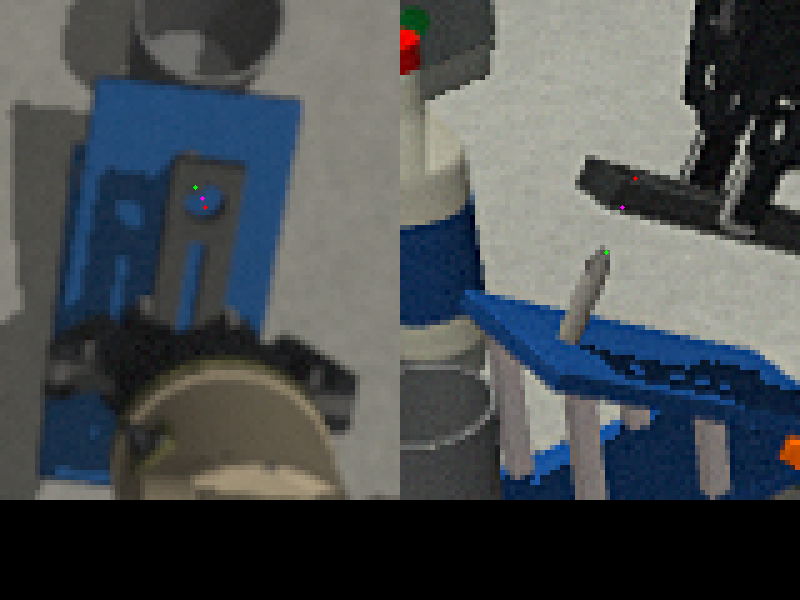

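```bash
python3 -m pendant '[[[0,0,0],[0.01,0.01,0],-1],[[0,0,0],[0.02,0.018,0],-1],[[0,0,0],[0.02,0.018,0.08],-1],[[0,0,0],[0.02,0.018,0.16],-1],[[0,0,0],[0.02,0.018,0.24],-1],[[0,0,0],[0.02,0.018,0.32],-1],[[0,0,0],[0.02,0.018,0.4],-1],[[0,0,0],[0.02,0.018,0.45],-1]]'
python3 - <<'E'
from plan import *
delta(*goal(.004,.057,.0))
for n in("top","scene"): cv2.imwrite(f"pics/b_{n}.png",snapshot(n))
a=cv2.imread("pics/b_top.png")[150:250,350:430]; b=cv2.imread("pics/b_scene.png")[170:270,205:285]
cv2.imwrite("pics/c4.png",cv2.resize(np.hstack([a,b]),None,fx=5,fy=5,interpolation=cv2.INTER_NEAREST))
E
```

```text
time: 16.25
ee_pos: [0.634, -0.1012, 0.1051]
tool_rot: [3.14, 0.554, 3.001]
force: [-0.2, 0.6, -3.9]
finger_gap: 0.03
grip_force: 60.4
t 16.25 TCP [ 0.634  -0.1012  0.1051] goal [ 0.6499 -0.1047  0.0807] shift(units) [-0.01  -0.012  0.293] turn(units) [ 0.0001 -0.0006 -0.0001]
```

View pics/c4.png

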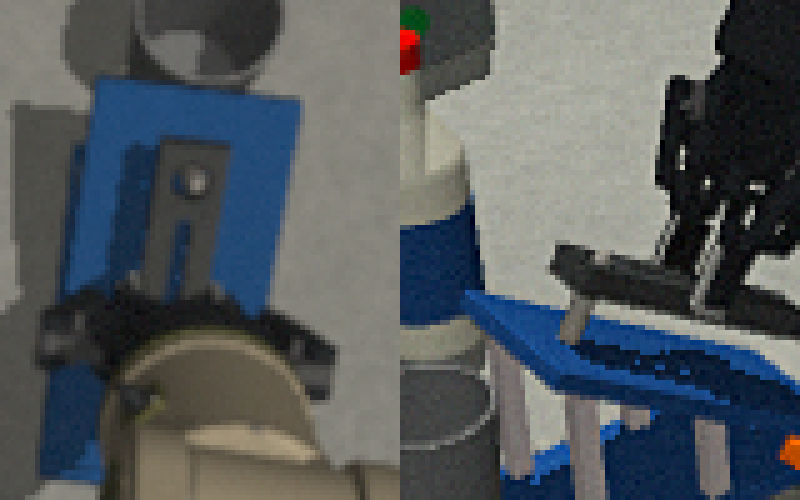

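The peg tip (crop 196,181) is inside the eye (192,179), so the peg has entered. I'll correct about 1 mm sideways and keep lowering.

```bash
python3 -m pendant '[[[0,0,0],[0,-0.01,0.03],-1],[[0,0,0],[0,-0.01,0.07],-1],[[0,0,0],[0,-0.01,0.11],-1],[[0,0,0],[0,-0.01,0.15],-1],[[0,0,0],[0,-0.01,0.19],-1],[[0,0,0],[0,-0.01,0.22],-1],[[0,0,0],[0,-0.01,0.25],-1],[[0,0,0],[0,-0.01,0.26],-1]]'
python3 -m pendant '[[[0,0,0],[0,0,0],-1],[[0,0,0],[0,0,0.01],-1],[[0,0,0],[0,0,0.01],-1],[[0,0,0],[0,0,0.02],-1],[[0,0,0],[0,0,0.02],-1],[[0,0,0],[0,0,0.03],-1],[[0,0,0],[0,0,0.03],-1],[[0,0,0],[0,0,0.03],-1]]'
python3 - <<'E'
from plan import *
delta(*goal(.004,.057,.0))
E
```

```text
time: 17.15
ee_pos: [0.6474, -0.104, 0.0838]
tool_rot: [3.14, 0.555, 3.001]
force: [1.1, -0.2, -5.2]
finger_gap: 0.0302
grip_force: 60.4
time: 17.95
ee_pos: [0.6489, -0.1042, 0.0816]
tool_rot: [3.14, 0.556, 3.001]
force: [0.6, 0.3, -5.2]
finger_gap: 0.0302
grip_force: 60.4
t 17.95 TCP [ 0.6489 -0.1042  0.0816] goal [ 0.6499 -0.1047  0.0807] shift(units) [-0.004 -0.003  0.014] turn(units) [ 0.0002 -0.0005 -0.0001]
```

Predicted 1.4 mm above the face, with no contact force yet. I'll creep down.

```bash
for i in 1 2 3; do python3 -m pendant '[[[0,0,0],[0,0,0.002],-1],[[0,0,0],[0,0,0.004],-1],[[0,0,0],[0,0,0.006],-1],[[0,0,0],[0,0,0.008],-1],[[0,0,0],[0,0,0.01],-1],[[0,0,0],[0,0,0.01],-1],[[0,0,0],[0,0,0.01],-1],[[0,0,0],[0,0,0.01],-1]]' | grep -E 'force|ee_pos'; done
```

```text
ee_pos: [0.6495, -0.1043, 0.0808]
force: [0.4, -0.0, -5.0]
grip_force: 60.4
ee_pos: [0.6499, -0.1044, 0.08]
force: [-4.2, 0.5, -1.7]
grip_force: 60.9
ee_pos: [0.65, -0.1044, 0.0799]
force: [-17.6, 3.5, 12.9]
grip_force: 63.2
```

Contact of about 24 N, so it is home. I'll back off 0.5 mm, open and retreat along the peg.

```bash
python3 -m pendant '[[[0,0,0],[0,0,-0.007],-1],[[0,0,0],[0,0,-0.007],-1],[[0,0,0],[0,0,-0.007],-0.3],[[0,0,0],[0,0,-0.007],0.1],[[0,0,0],[0,0,-0.007],0.3],[[0,0,0],[0,0,-0.007],0.5],[[0,0,0],[0,0,-0.007],0.5],[[0,0,0],[0,0,-0.007],0.5]]'
python3 -m pendant '[[[0,0,0],[0,0,-0.05],0.5],[[0,0,0],[0,0,-0.15],0.5],[[0,0,0],[0,0,-0.3],0.5],[[0,0,0],[0,0,-0.45],0.5],[[0,0,0],[0,0,-0.6],0.6],[[0,0,0],[0,0,-0.75],0.8],[[0,0,0],[0,0,-0.9],1],[[0,0,0],[0,0,-1],1]]'
python3 - <<'E'
from plan import *
# short goal: tool x = -strap x, down
y=np.radians(40); Rg=np.c_[[-np.cos(y),-np.sin(y),0],[-np.sin(y),np.cos(y),0],[0,0,-1.]]
print(np.linalg.det(Rg)); delta(np.array([.4875,.3508,.2]),Rg)
for n in("top","scene"): cv2.imwrite(f"pics/d_{n}.png",snapshot(n))
a=cv2.imread("pics/d_top.png")[150:250,350:430]; b=cv2.imread("pics/d_scene.png")[180:280,215:295]
cv2.imwrite("pics/c5.png",cv2.resize(np.hstack([a,b]),None,fx=5,fy=5,interpolation=cv2.INTER_NEAREST))
E
```

```text
time: 21.15
ee_pos: [0.6504, -0.1045, 0.0799]
tool_rot: [3.14, 0.556, 3.001]
force: [-0.4, -0.2, -0.2]
finger_gap: 0.0638
grip_force: 0.0
time: 21.95
ee_pos: [0.5975, -0.0973, 0.1664]
tool_rot: [3.14, 0.557, 3.001]
force: [-0.6, -0.2, -0.7]
finger_gap: 0.0856
grip_force: 0.0
0.9999999999999998
t 21.95 TCP [ 0.5975 -0.0973  0.1664] goal [0.4875 0.3508 0.2   ] shift(units) [ 1.281  4.284 -1.185] turn(units) [-0.0369  0.0835 -0.1299]
```

View pics/c5.png

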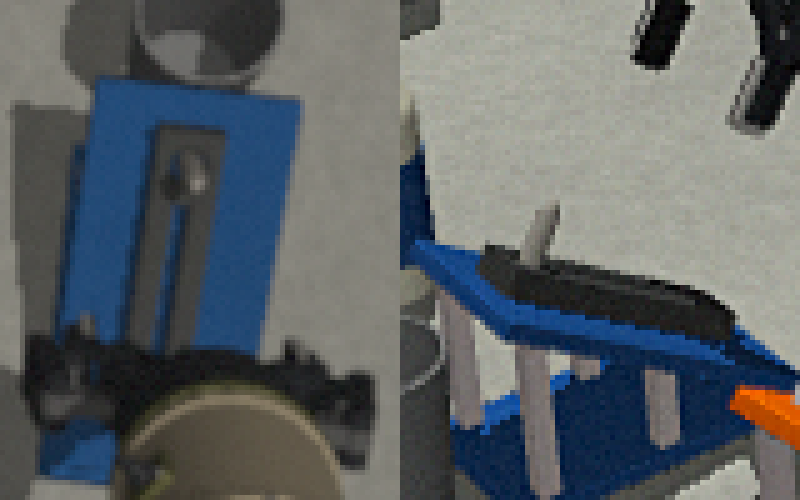

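The long strap lies flat on the face with the peg through its eye (top crop 185,175), pointing down the slope. On to the short strap.

```bash
python3 -m pendant '[[[-0.0046,0.0104,-0.0162],[0,0.02,-0.2],1],[[-0.0092,0.0209,-0.0325],[0,0.1,-0.4],1],[[-0.0138,0.0313,-0.0487],[0,0.2,-0.6],1],[[-0.0184,0.0417,-0.065],[0,0.35,-0.8],1],[[-0.0231,0.0522,-0.0812],[0,0.5,-0.9],1],[[-0.0277,0.0626,-0.0974],[0,0.65,-0.9],1],[[-0.0323,0.0731,-0.1137],[0,0.8,-0.9],1],[[-0.0369,0.0835,-0.1299],[0,0.95,-0.9],1]]'
python3 - <<'E'
from plan import *
# refine short strap from a fresh top view + scene view if visible
I=cv2.imread("pics/d_top.png"); lab=cv2.cvtColor(I,cv2.COLOR_BGR2LAB).astype(int)
S=cv2.imread("pics/d_scene.png")
a=cv2.resize(I[250:305,175:230],None,fx=7,fy=7,interpolation=cv2.INTER_CUBIC); b=cv2.resize(S[280:335,410:465],None,fx=7,fy=7,interpolation=cv2.INTER_CUBIC)
o=np.hstack([a,b]); o=cv2.convertScaleAbs(o,alpha=1.5,beta=-40); cv2.imwrite("pics/c6.png",o)
y=np.radians(40); Rg=np.c_[[-np.cos(y),-np.sin(y),0],[-np.sin(y),np.cos(y),0],[0,0,-1.]]
delta(np.array([.4875,.3508,.2]),Rg)
E
```

```text
time: 22.85
ee_pos: [0.5643, 0.0037, 0.241]
tool_rot: [3.139, -0.004, -2.439]
force: [0.7, 0.1, -0.4]
finger_gap: 0.0854
grip_force: 0.0
t 22.85 TCP [0.5643 0.0037 0.241 ] goal [0.4875 0.3508 0.2   ] shift(units) [-1.657  3.145  0.411] turn(units) [ 0.0004 -0.0006  0.0006]
```

View pics/c6.png

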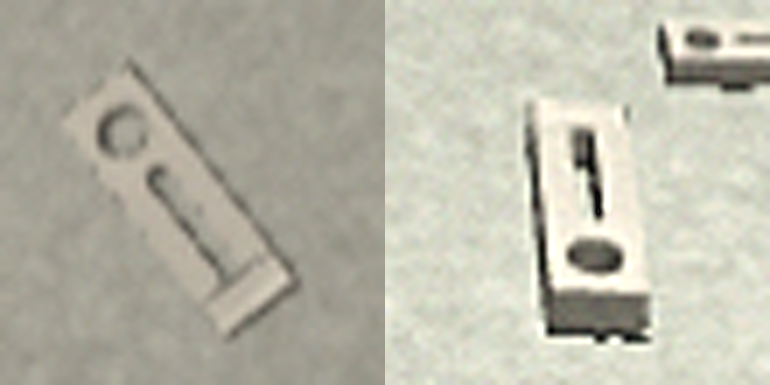

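The enhanced crop shows the top view (left) with the eye at (123,131) and edge line (130,62)→(300,280); the lower strip is the visible end face. In the scene view (right) the eye is at (594,256). I refine the pose from these points.

Run:
```python
from plan import *
T=lambda *a:np.array(a,float)/7+[174.5,249.5]; S=lambda *a:(np.array(a,float)-[385,0])/7+[409.5,279.5]
e=onz("top",T((123,131)),.016); r=onz("top",T((128,64),(298,281)),.016); l=onz("top",T((65,115),(203,308)),.016)
es=onz("scene",S((594,256)),.016); c=onz("scene",S((535,100),(628,104),(648,290),(546,290)),.016)
yw=lambda d:np.degrees(np.arctan2(d[1],d[0])).round(1)
print("eye",e[0],es[0]); print("yaw",yw(r[0]-r[1]),yw(l[0]-l[1]),yw(c[3]-c[0]),yw(c[2]-c[1]))
print("scene corners",c.round(4),c.mean(0).round(4),np.linalg.norm(c[0]-c[3]),np.linalg.norm(c[2]-c[3]),"endmid top",((r[0]+l[0])/2).round(4), "width",np.linalg.norm(r[0]-l[0]))
```

```text
eye [0.5120844  0.37373422 0.016     ] [0.51089819 0.37340217 0.016     ]
yaw 38.5 36.3 37.1 37.8
scene corners [[0.4559 0.3113 0.016 ]
 [0.4359 0.3362 0.016 ]
 [0.5131 0.396  0.016 ]
 [0.5356 0.3716 0.016 ]] [0.4851 0.3538 0.016 ] 0.09991830819433437 0.033213043871193754 endmid top [0.5273 0.3837 0.016 ] width 0.02826291671888347
```

```bash
for i in 1 2 ; do python3 -m pendant '[[[0,0,0],[-0.08,0.12,0],1],[[0,0,0],[-0.16,0.24,0],1],[[0,0,0],[-0.24,0.36,0],1],[[0,0,0],[-0.32,0.48,0],1],[[0,0,0],[-0.4,0.6,0],1],[[0,0,0],[-0.48,0.72,0],1],[[0,0,0],[-0.56,0.84,0],1],[[0,0,0],[-0.6,0.95,0],1]]'|grep ee_; done
python3 - <<'E'
from plan import *
y=np.radians(37.6); Rg=np.c_[[-np.cos(y),-np.sin(y),0],[-np.sin(y),np.cos(y),0],[0,0,-1.]]
delta(np.array([.486,.354,.0045]),Rg)
E
```

```text
ee_pos: [0.5487, 0.1164, 0.2413]
ee_pos: [0.5336, 0.2276, 0.2411]
t 24.45 TCP [0.5336 0.2276 0.2411] goal [0.486  0.354  0.0045] shift(units) [-0.453  1.271  2.367] turn(units) [ 0.0002 -0.0002  0.0068]
```

```bash
python3 -m pendant '[[[0,0,0.001],[-0.05,0.12,0],1],[[0,0,0.002],[-0.1,0.24,0.1],1],[[0,0,0.003],[-0.15,0.36,0.22],1],[[0,0,0.004],[-0.2,0.48,0.34],1],[[0,0,0.005],[-0.25,0.6,0.46],1],[[0,0,0.006],[-0.3,0.72,0.58],1],[[0,0,0.0068],[-0.35,0.84,0.7],1],[[0,0,0.0068],[-0.4,0.95,0.8],1]]'|grep ee_
python3 -m pendant '[[[0,0,0],[-0.02,0.12,0.12],1],[[0,0,0],[-0.04,0.24,0.24],1],[[0,0,0],[-0.05,0.3,0.36],1],[[0,0,0],[-0.05,0.32,0.48],1],[[0,0,0],[-0.05,0.32,0.6],1],[[0,0,0],[-0.05,0.32,0.72],1],[[0,0,0],[-0.05,0.32,0.84],1],[[0,0,0],[-0.05,0.32,0.9],1]]'|grep ee_
python3 - <<'E'
from plan import *
y=np.radians(37.6); Rg=np.c_[[-np.cos(y),-np.sin(y),0],[-np.sin(y),np.cos(y),0],[0,0,-1.]]
delta(np.array([.486,.354,.0045]),Rg)
E
```

```text
ee_pos: [0.5025, 0.3255, 0.1599]
ee_pos: [0.4873, 0.352, 0.0698]
t 26.05 TCP [0.4873 0.352  0.0698] goal [0.486  0.354  0.0045] shift(units) [-0.004  0.023  0.653] turn(units) [ 0.0001 -0.0005 -0.0002]
```

```bash
python3 -m pendant '[[[0,0,0],[0,0.02,0.13],1],[[0,0,0],[0,0.02,0.26],1],[[0,0,0],[0,0.02,0.39],1],[[0,0,0],[0,0.02,0.52],1],[[0,0,0],[0,0.02,0.6],1],[[0,0,0],[0,0.02,0.65],1],[[0,0,0],[0,0.02,0.65],0.3],[[0,0,0],[0,0.02,0.65],-0.5]]'|grep -E 'ee_|force|gap'
python3 -m pendant '[[[0,0,0],[0,0,0],-1],[[0,0,0],[0,0,0],-1],[[0,0,0],[0,0,0],-1],[[0,0,0],[0,0,0],-1],[[0,0,0],[0,0,0],-1],[[0,0,0],[0,0,0],-1],[[0,0,0],[0,0,0],-1],[[0,0,0],[0,0,0],-1]]'
python3 -m pendant '[[[0,0,0],[0,0,-0.05],-1],[[0,0,0],[0,0,-0.15],-1],[[0,0,0],[0,0,-0.3],-1],[[0,0,0],[0,0,-0.45],-1],[[0,0,0],[0,0,-0.6],-1],[[0,0,0],[0,0,-0.75],-1],[[0,0,0],[0,0,-0.9],-1],[[0,0,0],[0,0,-1],-1]]'
python3 - <<'E'
from plan import *
delta(*goal(.0045+.016,.032,.065))
E
```

```text
ee_pos: [0.4864, 0.3547, 0.0067]
force: [-0.2, 0.6, 0.7]
finger_gap: 0.0589
grip_force: 0.0
time: 27.65
ee_pos: [0.4868, 0.355, 0.0074]
tool_rot: [3.141, 0.0, -2.486]
force: [-0.7, -0.6, 6.6]
finger_gap: 0.0297
grip_force: 60.2
time: 28.45
ee_pos: [0.4868, 0.3549, 0.1084]
tool_rot: [3.141, 0.0, -2.486]
force: [0.2, 0.0, -1.1]
finger_gap: 0.0301
grip_force: 59.5
t 28.45 TCP [0.4868 0.3549 0.1084] goal [ 0.6282 -0.1016  0.1631] shift(units) [ 1.663 -4.479 -0.551] turn(units) [ 0.0355 -0.0841  0.1232]
```

```bash
python3 -m pendant '[[[0.0044,-0.0105,0.0154],[0.05,-0.05,-0.15],-1],[[0.0089,-0.021,0.0308],[0.1,-0.15,-0.3],-1],[[0.0133,-0.0315,0.0462],[0.2,-0.27,-0.45],-1],[[0.0178,-0.042,0.0616],[0.3,-0.39,-0.6],-1],[[0.0222,-0.0526,0.077],[0.4,-0.51,-0.75],-1],[[0.0266,-0.0631,0.0924],[0.5,-0.63,-0.9],-1],[[0.0311,-0.0736,0.1078],[0.55,-0.75,-1],-1],[[0.0355,-0.0841,0.1232],[0.6,-0.85,-1],-1]]'
python3 - <<'E'
from plan import *
delta(*goal(.0074+.016,.032,.065))
E
```

```text
time: 29.25
ee_pos: [0.4915, 0.2502, 0.2089]
tool_rot: [3.137, 0.562, 2.995]
force: [-0.6, -0.5, -1.9]
finger_gap: 0.03
grip_force: 59.6
t 29.25 TCP [0.4915 0.2502 0.2089] goal [ 0.6266 -0.1014  0.1655] shift(units) [-1.335 -3.286  1.34 ] turn(units) [ 0.0001  0.0006 -0.001 ]
```

```bash
for i in 1 2 3; do python3 -m pendant '[[[0,0,0],[-0.05,-0.12,0.02],-1],[[0,0,0],[-0.1,-0.24,0.06],-1],[[0,0,0],[-0.15,-0.36,0.1],-1],[[0,0,0],[-0.2,-0.48,0.14],-1],[[0,0,0],[-0.25,-0.6,0.18],-1],[[0,0,0],[-0.3,-0.72,0.22],-1],[[0,0,0],[-0.35,-0.84,0.26],-1],[[0,0,0],[-0.38,-0.93,0.28],-1]]'|grep ee_; done
python3 - <<'E'
from plan import *
delta(*goal(.0074+.016,.032,.065))
E
```

```text
ee_pos: [0.5251, 0.1496, 0.2027]
ee_pos: [0.5584, 0.0514, 0.1992]
ee_pos: [0.5919, -0.0474, 0.1958]
t 31.65 TCP [ 0.5919 -0.0474  0.1958] goal [ 0.6266 -0.1014  0.1655] shift(units) [-0.195 -0.486  0.48 ] turn(units) [-0.0004 -0.0002  0.0001]
```

```bash
python3 -m pendant '[[[0,0,0],[-0.05,-0.1,0],-1],[[0,0,0],[-0.1,-0.2,0.05],-1],[[0,0,0],[-0.15,-0.3,0.12],-1],[[0,0,0],[-0.19,-0.4,0.2],-1],[[0,0,0],[-0.19,-0.48,0.3],-1],[[0,0,0],[-0.19,-0.48,0.38],-1],[[0,0,0],[-0.19,-0.48,0.4],-1],[[0,0,0],[-0.19,-0.48,0.4],-1]]' |grep ee_
python3 - <<'E'
from plan import *
p,Rg=goal(.0074+.016,.032,.065); delta(p,Rg); pr,_=goal(0,0,0); pz=-Rg[:,2]; px=-Rg[:,0]
s=get_state(); t=s['ee_pos']; e=t+px*.032+pz*(-.0074+.016)
W=np.zeros((600,800,3),np.uint8)
for k,(n,x,y) in enumerate((("top",350,150),("scene",205,170))):
    I=snapshot(n); cv2.imwrite(f"pics/e_{n}.png",I)
    Z=cv2.resize(I[y:y+100,x:x+80],None,fx=5,fy=5,interpolation=cv2.INTER_NEAREST)
    for P,c in ((e,(0,0,255)),(e-pz*.016,(255,0,255)),(pr+pz*.05,(0,255,0))):
        q=proj(n,P)[0]; print(n,q.round(1)); cv2.circle(Z,tuple(int(v) for v in (q-[x,y]+.5)*5),2,c,-1)
    W[:500,400*k:400*k+400]=Z
cv2.imwrite("pics/c7.png",W)
E
```

```text
ee_pos: [0.6217, -0.0987, 0.1716]
t 32.45 TCP [ 0.6217 -0.0987  0.1716] goal [ 0.6266 -0.1014  0.1655] shift(units) [-0.013 -0.02   0.079] turn(units) [-0.0003 -0.0003  0.0002]
top [389.6 193.3]
top [389.  191.5]
top [388.6 186.9]
scene [255.1 200.5]
scene [252.6 206.3]
scene [245.9 220. ]
```

View pics/c7.png

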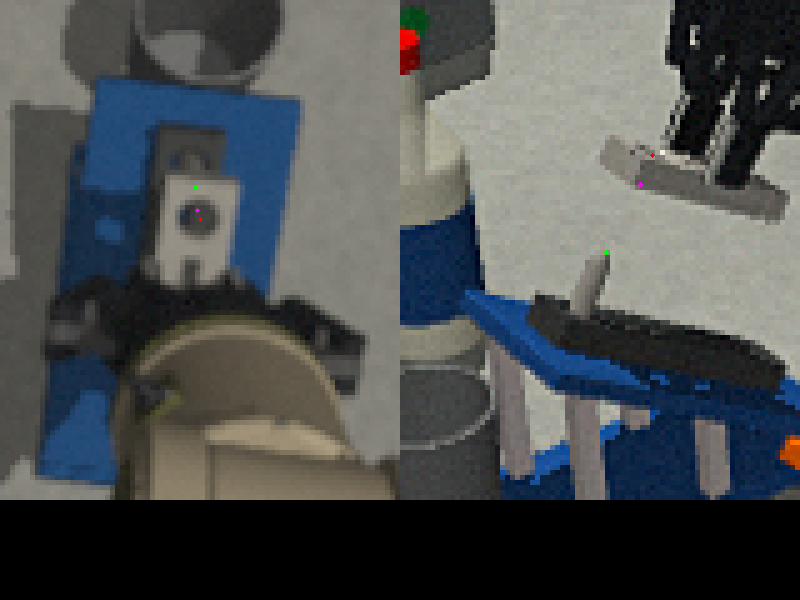

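The short eye is at top crop (198,218), within 1 px of its prediction, and the strap looks parallel to the long one in the scene view. I'll make a 2 mm correction and lower.

```bash
python3 -m pendant '[[[0,0,0],[-0.01,-0.01,0],-1],[[0,0,0],[-0.02,-0.024,0.05],-1],[[0,0,0],[-0.02,-0.024,0.14],-1],[[0,0,0],[-0.02,-0.024,0.23],-1],[[0,0,0],[-0.02,-0.024,0.32],-1],[[0,0,0],[-0.02,-0.024,0.41],-1],[[0,0,0],[-0.02,-0.024,0.5],-1],[[0,0,0],[-0.02,-0.024,0.56],-1]]'
python3 - <<'E'
from plan import *
p,Rg=goal(.0074+.016,.032,.0); delta(p,Rg)
I=snapshot("top"); cv2.imwrite("pics/f.png",I)
sub=I[178:196,380:400].max(2); print(sub)
E
```

```text
time: 33.35
ee_pos: [0.6528, -0.1049, 0.1246]
tool_rot: [-3.14, 0.557, 3.003]
force: [0.1, -0.4, -2.7]
finger_gap: 0.0305
grip_force: 59.6
t 33.35 TCP [ 0.6528 -0.1049  0.1246] goal [ 0.6607 -0.1062  0.1104] shift(units) [ 0.007 -0.001  0.164] turn(units) [-0.0002 -0.0003  0.0001]
[[ 65  52  71  95  98  95  86  82  82  82  82  82  78  78  77  97 118 118
  120 119]
 [ 59  47  93 126 140 137 133 132 126 120 112 107 102  96  96  89 106 119
  120 120]
 [ 57  44 103 141 152 151 151 151 150 148 141 139 136 135 136 134 120 122
  120 120]
 [ 54  39 115 147 150 151 150 150 150 150 150 150 149 148 149 149 125 119
  118 118]
 [ 53  56 126 148 153 150 150 147 147 143 147 148 146 151 151 140 125 119
  118 118]
 [ 50  64 128 148 140 137 126 109 102 102 112 136 150 151 150 135 124 121
  118 119]
 [ 48  69 126 148 143 114  80  74  82  88  82  96 134 150 150 131 123 118
  117 118]
 [ 47  89 135 151 136  91  56  72  94 107  99  75 111 143 149 127 121 116
  117 119]
 [ 41 104 140 150 118  63  49  70 113 136 118  80 103 141 149 127 121 118
  116 118]
 [ 43 104 139 152 118  63  48  59 112 132 105  73 111 144 151 125 119 117
  118 117]
 [ 45 117 147 151 129  88  56  49  76  88  74  73 117 146 140 123 118 120
  116 117]
 [ 56 124 148 147 141 116  87  75  72  66  76 103 133 149 137 121 117 120
  117 116]
 [ 63 127 149 149 149 142 126 116 110 104 117 136 147 149 131 122 117 117
  116 118]
 [ 78 131 149 150 149 149 147 145 141 136 145 148 149 150 128 120 117 115
  115 117]
 [ 96 135 149 150 151 150 151 149 150 149 146 148 151 148 129 118 117 115
  116 114]
 [105 141 149 150 150 149 153 150 150 147 148 148 149 149 125 118 118 116
  116 115]
 [ 88 132 148 144 147 124 107 108 117 136 144 148 150 149 123 116 117 118
  117 115]
 [ 74 125 148 145 146 109  69  51  74 125 145 149 147 139 123 116 114 116
  116 117]]
```

The hole (cols 384.5–391.7, rows 183–190) encloses the bright peg tip at (389,186.5), so the peg is in. Lowering to near contact.

```bash
python3 -m pendant '[[[0,0,0],[0,-0.006,0.02],-1],[[0,0,0],[0,-0.006,0.04],-1],[[0,0,0],[0,-0.006,0.06],-1],[[0,0,0],[0,-0.006,0.08],-1],[[0,0,0],[0,-0.006,0.1],-1],[[0,0,0],[0,-0.006,0.115],-1],[[0,0,0],[0,-0.006,0.13],-1],[[0,0,0],[0,-0.006,0.13],-1]]' |grep -E 'ee|force'
for i in 1 2; do python3 -m pendant '[[[0,0,0],[0,0,0.002],-1],[[0,0,0],[0,0,0.004],-1],[[0,0,0],[0,0,0.006],-1],[[0,0,0],[0,0,0.008],-1],[[0,0,0],[0,0,0.01],-1],[[0,0,0],[0,0,0.01],-1],[[0,0,0],[0,0,0.01],-1],[[0,0,0],[0,0,0.01],-1]]' | grep -E 'force|ee_pos'; done
python3 - <<'E'
from plan import *
p,Rg=goal(.0074+.016,.032,.0); delta(p,Rg)
E
```

```text
ee_pos: [0.6593, -0.1065, 0.1141]
force: [0.2, -0.1, -1.7]
grip_force: 59.6
ee_pos: [0.6598, -0.1066, 0.1135]
force: [0.5, -0.6, -1.7]
grip_force: 59.6
ee_pos: [0.6603, -0.1067, 0.1126]
force: [-0.5, -0.2, -2.2]
grip_force: 59.6
t 35.8 TCP [ 0.6603 -0.1067  0.1126] goal [ 0.6607 -0.1062  0.1104] shift(units) [0.009 0.006 0.021] turn(units) [-0.0002 -0.0002  0.0001]
```

```bash
for i in 1 2 ; do python3 -m pendant '[[[0,0,0],[0,0,0.002],-1],[[0,0,0],[0,0,0.004],-1],[[0,0,0],[0,0,0.006],-1],[[0,0,0],[0,0,0.008],-1],[[0,0,0],[0,0,0.01],-1],[[0,0,0],[0,0,0.01],-1],[[0,0,0],[0,0,0.01],-1],[[0,0,0],[0,0,0.01],-1]]' | grep -E '^force|ee_pos'; done
```

```text
ee_pos: [0.6609, -0.1067, 0.1118]
force: [0.6, 0.4, -2.4]
ee_pos: [0.6614, -0.1068, 0.111]
force: [0.1, -0.6, -1.8]
```

```bash
for i in 1 2 ; do python3 -m pendant '[[[0,0,0],[0,0,0.002],-1],[[0,0,0],[0,0,0.003],-1],[[0,0,0],[0,0,0.005],-1],[[0,0,0],[0,0,0.007],-1],[[0,0,0],[0,0,0.007],-1],[[0,0,0],[0,0,0.007],-1],[[0,0,0],[0,0,0.007],-1],[[0,0,0],[0,0,0.007],-1]]' | grep -E '^force|ee_pos'; done
```

```text
ee_pos: [0.6618, -0.1069, 0.1104]
force: [0.1, -0.5, -1.5]
ee_pos: [0.6619, -0.1069, 0.1103]
force: [-10.9, 2.0, 8.0]
```

Contact of about 14 N at the predicted height. I'll release and retreat.

```bash
python3 -m pendant '[[[0,0,0],[0,0,-0.004],-1],[[0,0,0],[0,0,-0.004],-1],[[0,0,0],[0,0,-0.004],-0.3],[[0,0,0],[0,0,-0.004],0.1],[[0,0,0],[0,0,-0.004],0.3],[[0,0,0],[0,0,-0.004],0.5],[[0,0,0],[0,0,-0.004],0.5],[[0,0,0],[0,0,-0.004],0.5]]'
python3 -m pendant '[[[0,0,0],[0,0,-0.05],0.5],[[0,0,0],[0,0,-0.15],0.5],[[0,0,0],[0,0,-0.3],0.5],[[0,0,0],[0,0,-0.45],0.5],[[0,0,0],[0,0,-0.6],0.6],[[0,0,0],[0,0,-0.75],0.8],[[0,0,0],[0,0,-0.9],1],[[0,0,0],[0,0,-1],1]]'
python3 -m pendant '[[[0,0,0],[0.05,0,-0.05],1],[[0,0,0],[0.15,0,-0.15],1],[[0,0,0],[0.25,0,-0.3],1],[[0,0,0],[0.35,0,-0.45],1],[[0,0,0],[0.4,0,-0.6],1],[[0,0,0],[0.4,0,-0.75],1],[[0,0,0],[0.4,0,-0.75],1],[[0,0,0],[0.4,0,-0.75],1]]'|grep ee_
python3 - <<'E'
from h import *
a=snapshot("top")[150:250,350:430]; b=snapshot("scene")[180:280,215:295]
cv2.imwrite("pics/c8.png",cv2.resize(np.hstack([a,b]),None,fx=5,fy=5,interpolation=cv2.INTER_NEAREST))
E
```

```text
time: 39.8
ee_pos: [0.662, -0.1069, 0.1102]
tool_rot: [-3.14, 0.557, 3.003]
force: [0.2, 0.3, -0.4]
finger_gap: 0.0638
grip_force: 0.0
time: 40.6
ee_pos: [0.6093, -0.0996, 0.1962]
tool_rot: [-3.141, 0.558, 3.002]
force: [-0.7, 0.4, -0.1]
finger_gap: 0.0851
grip_force: 0.0
ee_pos: [0.5368, -0.0897, 0.2377]
```

View pics/c8.png

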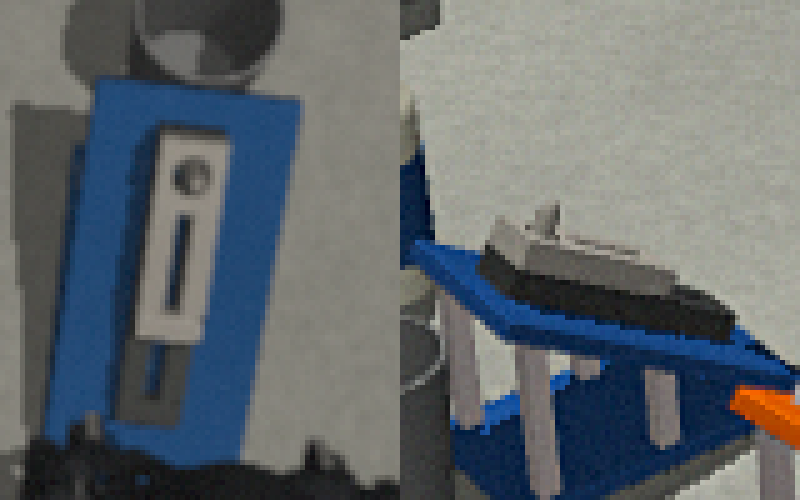

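Both straps lie flat, short on long. The peg shows through the short strap's eye (top crop 193,177), both point down the slope, and the gripper is clear.

```bash
python3 -c "
from station import *
print(hand_in())"
```

```text
the job is handed in; nothing more can be done
None
```

The job is handed in at about 41 s: the last picture shows the long strap home on the blue peg with the short strap flat on top, both pointing down the slope and let go; `hand_in()` returned no verdict.

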